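# Flip the dish-bin stock tags on the serving counter

## Robot

A 7-joint arm with a two-finger parallel gripper is mounted at the origin on the work surface. World frame = base frame: x ahead of the robot, y to its left, z up, the work surface at z = 0. Lengths are in m, angles in rad, forces in N, time in s.
With the tool pointing down it reaches from about 0.4 to 0.85 m from the base axis. Payload 4.5 kg.
Tool frame: the origin (TCP) lies midway between the tips of the shut fingers; the grasp point (between the pads) lies 19 mm behind it; z points along the fingers, y is the line along which they close (so a half turn about z gives the same grasp; the last joint's range is limited). The gripper opens to 88 mm and grips with 3 to 60 N. Pads are 18 mm wide; open, the fingers measure 123 mm over their backs; the gripper's body (75 mm by 187 mm) begins 45 mm behind the grasp point.
Start: joints at [1.164, 0.689, -0.195, 1.565, 0.157, 0.902, -0.215], TCP at [0.267, -0.565, 0.239] pointing down, gripper open.
Joint ranges: [-3.01, 3.01], [-0.46, 2.08], [-1.47, 1.51], [0.13, 2.56], [-1, 4.14], [0.04, 2.09], [-2.66, 2.66]. Speed limits (rad/s): [2.57, 2.57, 3.14, 3.14, 3.14, 3.14, 3.14].

## Interface

Orientations are given as a unit quaternion [x, y, z, w].
In Python, from plant import r gives the robot as it stands.
- The arm moves only by the tool carry_out, never from a script. Its argument "plan" is a list of rows, each an object with "rot": the turn, a rotation vector about the tool's x, y, z in rad, a list of three; "xyz": the shift along the tool's x, y, z in m, a list of three; "grip": the closure in counts, from 0 (fully open) to 255 (shut). In form: [{"rot": [wx, wy, wz], "xyz": [dx, dy, dz], "grip": grip}, ...]. A call has 1 to 8 rows; each row is the pose to reach, as a shift and turn from the pose commanded when the call began, along the tool's axes at that moment; what a row does not reach only later rows make up. A row lasts 1/12 s, in which the tool goes at most 41.7 mm and 7.16 degrees, less where a joint would pass 70% of its speed; a pose out of reach is approached as far as the arm can. A call with a gripper value outside its range is refused whole. The fingers move at their own pace and stop on an object; "squeeze" is the grip in N (left out, the last holds). Time passes only in rows, so rows that repeat a pose let the fingers close. It gives the time, the measured TCP pose, the force, the opening and the grip force at its end, in the units of the state.
- r.get_state(): the state, without advancing time (a new reading comes with each control period).
- r.snapshot(name): name is "scene" or "top"; returns the picture (384x512x3 uint8, red, green, blue); there is no depth.
- r.camera_params(name): a dict with "fx", "fy", "cx", "cy" (pixels), "position" and "attitude" of the camera in the world. Camera axes: x right, y down, z forward; pixel columns grow to the right and rows downward; lengths in m; the calibration is good to about 2 mm. A picture is of the moment at which its call begins. camera_params takes no time and is no camera call.
- r.finish_job(): hands the job in; it is judged then, once.
The state is a dict: "clock": time; "q": joint angles; "qd": joint speeds; "joint_torque": joint torques, N m; "tool_pos": TCP position; "eef_rot": TCP orientation; "contact_force": force on the tool from outside, world axes, zero at the start; "moment": the same for the moment, N m; "opening": opening from 0.0 (shut) to 1.0 (fully open); "finger_force": force on a finger pad.
Only numpy, scipy, OpenCV 4.12 (cv2) and the standard library are available. Lean on these libraries where they do the work, as an engineer would, in place of code of your own. Each camera call takes 0.05 s, during which the arm holds its last target. There are 200 camera calls.

## Task

Each of the four dish bins on the serving counter's stock board has a hinged tag in front of it: set the tags so that only the bins stacked full of dishes show the round ring (tag leaning towards its bin), and the bins that are empty or down to one dish show the bar (tag leaning away from its bin). Gently push over with a fingertip only the tags that are wrong, all the way until they lie on their other stop, and do not swing over those already right. Do not pinch, lift or carry anything, and leave the bins and the other things on the counter where they are.

Things in the scene. Friction and masses are not known exactly. Their poses are not given: they have to be found in the camera images.
- board: fixed wooden stock board on the counter, 285 deep (x) by 440 wide (y), 12 thick, carrying four alike bays, 105 apart along its y. Origin at the counter surface below the middle of the line of hinges. +x points away from the robot, from tags to bins; y is parallel to the hinges. The board's place and yaw vary and the bays change places.
- tag_a (a joint): angle of the flip tag before bin a: white plate 50 wide, 5 thick, 55 from hinge to free edge, about 35 g. 0 = leans 32 deg from upright towards the robot, bar face up (refill). 1.117 = leans 32 deg towards its bin, ring face up (full). 0.558 = upright. Swings freely (0.2 N at the edge turns it); pushed 15 deg past upright it falls onto its other stop by itself.
- hinge_a (a point): middle of the hinge of tag a, 72 above the counter. Two posts beside it, 66 apart, reach 4 above the hinge, thin side stops 12 above. At rest the tag's free edge is 47 above the hinge and 29 out from it on the side it leans to: a fingertip lowered beyond that edge to 20 above the hinge and pushed level to the hinge line flips the tag.
- edge_a (a point): middle of the free edge of tag a
- mouth_a (a point): centre of the mouth of bin a, an open steel bin 96 (x) by 94 (y) by 55 tall, filled with a stack of eleven dishes, top 8 above the rim (FULL); dishes are turquoise, 78 across. The bin stands loose in bay a, its near wall 95 beyond the tag's hinge, its rim 73 above the counter.
- tag_b (a joint): angle of the flip tag before bin b: white plate 50 wide, 5 thick, 55 from hinge to free edge, about 35 g. 0 = leans 32 deg from upright towards the robot, bar face up (refill). 1.117 = leans 32 deg towards its bin, ring face up (full). 0.558 = upright. Swings freely (0.2 N at the edge turns it); pushed 15 deg past upright it falls onto its other stop by itself.
- hinge_b (a point): middle of the hinge of tag b, 72 above the counter. Two posts beside it, 66 apart, reach 4 above the hinge, thin side stops 12 above. At rest the tag's free edge is 47 above the hinge and 29 out from it on the side it leans to: a fingertip lowered beyond that edge to 20 above the hinge and pushed level to the hinge line flips the tag.
- edge_b (a point): middle of the free edge of tag b
- mouth_b (a point): centre of the mouth of bin b, an open steel bin 96 (x) by 94 (y) by 55 tall, filled to the rim with a stack of nine dishes (FULL); dishes are turquoise, 78 across. The bin stands loose in bay b, its near wall 95 beyond the tag's hinge, its rim 73 above the counter.
- tag_c (a joint): angle of the flip tag before bin c: white plate 50 wide, 5 thick, 55 from hinge to free edge, about 35 g. 0 = leans 32 deg from upright towards the robot, bar face up (refill). 1.117 = leans 32 deg towards its bin, ring face up (full). 0.558 = upright. Swings freely (0.2 N at the edge turns it); pushed 15 deg past upright it falls onto its other stop by itself.
- hinge_c (a point): middle of the hinge of tag c, 72 above the counter. Two posts beside it, 66 apart, reach 4 above the hinge, thin side stops 12 above. At rest the tag's free edge is 47 above the hinge and 29 out from it on the side it leans to: a fingertip lowered beyond that edge to 20 above the hinge and pushed level to the hinge line flips the tag.
- edge_c (a point): middle of the free edge of tag c
- mouth_c (a point): centre of the mouth of bin c, an open steel bin 96 (x) by 94 (y) by 55 tall, EMPTY, bare steel floor; dishes are turquoise, 78 across. The bin stands loose in bay c, its near wall 95 beyond the tag's hinge, its rim 73 above the counter.
- tag_d (a joint): angle of the flip tag before bin d: white plate 50 wide, 5 thick, 55 from hinge to free edge, about 35 g. 0 = leans 32 deg from upright towards the robot, bar face up (refill). 1.117 = leans 32 deg towards its bin, ring face up (full). 0.558 = upright. Swings freely (0.2 N at the edge turns it); pushed 15 deg past upright it falls onto its other stop by itself.
- hinge_d (a point): middle of the hinge of tag d, 72 above the counter. Two posts beside it, 66 apart, reach 4 above the hinge, thin side stops 12 above. At rest the tag's free edge is 47 above the hinge and 29 out from it on the side it leans to: a fingertip lowered beyond that edge to 20 above the hinge and pushed level to the hinge line flips the tag.
- edge_d (a point): middle of the free edge of tag d
- mouth_d (a point): centre of the mouth of bin d, an open steel bin 96 (x) by 94 (y) by 55 tall, with ONE last dish on its floor (not full); dishes are turquoise, 78 across. The bin stands loose in bay d, its near wall 95 beyond the tag's hinge, its rim 73 above the counter.
- spoon: loose steel teaspoon, 130 long, lying across the bays between the tags and the bins, about 62 beyond the hinge line; origin at its underside. Bystander: leave alone.
- egg_cup: loose white egg cup, 44 wide, 45 tall, standing on the counter just before the board; origin under its centre. Bystander: leave alone.
- shaker: loose steel salt shaker, 34 wide, 60 tall, standing on the counter just before the board; origin under its centre. Bystander: leave alone.
- sugar_jar: loose glass sugar jar, 64 wide, 100 tall, beside the board's left (+y) end; origin under its centre. Bystander: leave alone.
- mug: loose turquoise mug, 76 wide, 85 tall, beside the board's right (-y) end; origin under its centre. Bystander: leave alone.
- napkins: loose napkin block 110 x 110 x 60 tall, beside the board's right (-y) end; origin under its centre. Bystander: leave alone.

How it is judged:
At the end, for the whole second after the job is handed in: Tags a and b (full bins) rest leaning towards their bins (joint above 1.0), tags c and d (empty, one dish) lean away from their bins (below 0.117), all at rest; every bin is within 15 mm and every bystander within 20 mm of its start (value of joint each of tag_a, tag_b above 1 rad and value of joint each of tag_c, tag_d below 0.117 rad and velocity of joint tag_a between -0.1 and 0.1 rad/s and distance of each of mouth_a, mouth_b, mouth_c, mouth_d from where it was at the start of the episode below 0.015 m and velocity of joint tag_b between -0.1 and 0.1 rad/s and velocity of joint tag_c between -0.1 and 0.1 rad/s and velocity of joint tag_d between -0.1 and 0.1 rad/s and distance of each of spoon, egg_cup, shaker, sugar_jar, mug, napkins from where it was at the start of the episode below 0.02 m); the robot touches nothing.
It fails at once if a tag that was already right is swung past upright (value of joint tag_b below 0.56 rad or value of joint tag_c above 0.56 rad).
It fails at once if a tag is pinched or forced (more than 15 N from the fingers) (contact force between the fingers and tag_a above 15 N or contact force between the fingers and tag_b above 15 N or contact force between the fingers and tag_c above 15 N or contact force between the fingers and tag_d above 15 N).
It fails at once if a bin is lifted or shifted by more than 15 mm (distance of any of mouth_a, mouth_b, mouth_c, mouth_d from where it was at the start of the episode above 0.015 m).
It fails at once if a bystander is lifted, carried, or shifted by more than 20 mm (distance of any of spoon, egg_cup, shaker, sugar_jar, mug, napkins from where it was at the start of the episode above 0.02 m).
It also fails if it takes over 42 s, if anything falls off the work surface, if the arm or the gripper's body presses on something with over 40 N, if the wrist force passes 120 N, or if a joint passes its speed limit or range.

## Working session

There is one attempt and no reset: what is moved stays moved. The work goes in short steps, Python scripts to look and compute and a tool call to move; the robot and the scene stay as the last step left them, time stands still between calls to the robot, and variables do not carry over. Pictures are saved under pics/ and viewed, at most 10 in all, crops included, and the job is handed in when it is done.

Besides the shell and the picture viewer there is one more tool, called after ">>>" as a command line: name --argument value ..., lists and objects as JSON in quotes. carry_out: Moves the arm, as the interface text tells. Its arguments: {"type":"object","properties":{"plan":{"type":"array"},"squeeze":{"type":"number"}},"required":["plan"]}

```bash
mkdir -p pics; python3 - <<'E'
from plant import r
import cv2
for n in("scene","top"):
    cv2.imwrite(f"pics/{n}0.png",cv2.resize(r.snapshot(n)[:,:,::-1],(800,600),interpolation=cv2.INTER_CUBIC))
    print(r.camera_params(n))
s=r.get_state();print(s)
E
```

```text
{'fx': 367.7697823501025, 'fy': 367.7697823501025, 'cx': 263.9085340541846, 'cy': 195.03176795539096, 'position': array([0.9015243 , 0.42082886, 0.82047806]), 'attitude': array([ 0.28469767,  0.9073041 , -0.2923977 , -0.10124275])}
{'fx': 498.7045272649011, 'fy': 498.7045272649011, 'cx': 254.77939996022653, 'cy': 191.86742844205136, 'position': array([0.32949922, 0.02489134, 1.20313408]), 'attitude': array([-0.66194688,  0.73947263, -0.09188089,  0.08102138])}
{'clock': 0.1, 'q': array([ 1.16378819,  0.68986098, -0.1945266 ,  1.56622224,  0.1572626 ,
        0.90250972, -0.21512116]), 'qd': array([-2.12535580e-04, -2.82396297e-03,  1.96359182e-03, -1.31659908e-03,
        5.43447333e-05, -9.40720635e-04, -2.47314738e-04]), 'joint_torque': array([-3.26470567e-03, -5.28496313e+01, -1.27151784e+00, -1.53836024e+01,
       -5.25934284e-02,  1.99986425e-03,  2.41084302e-05]), 'tool_pos': array([ 0.26640131, -0.56476018,  0.23801956]), 'eef_rot': array([ 9.75805068e-01,  2.18640842e-01, -2.19881888e-04, -7.76313190e-04]), 'contact_force': array([ 0.05918701, -0.08820888,  0.43745062]), 'moment': array([-0.06195266, -0.01286805,  0.06893275]), 'finger_force': 0.0, 'opening': 0.9975498052497448}
```

View pics/scene0.png

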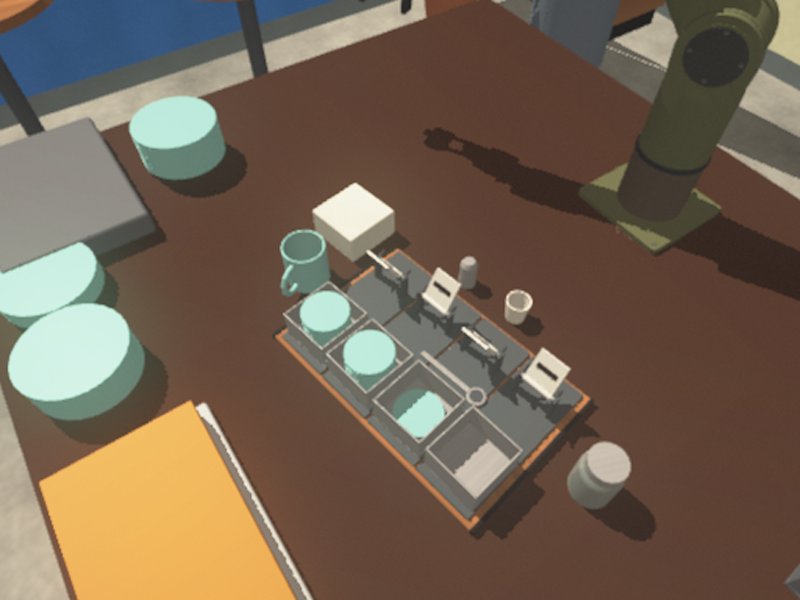

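View pics/top0.png

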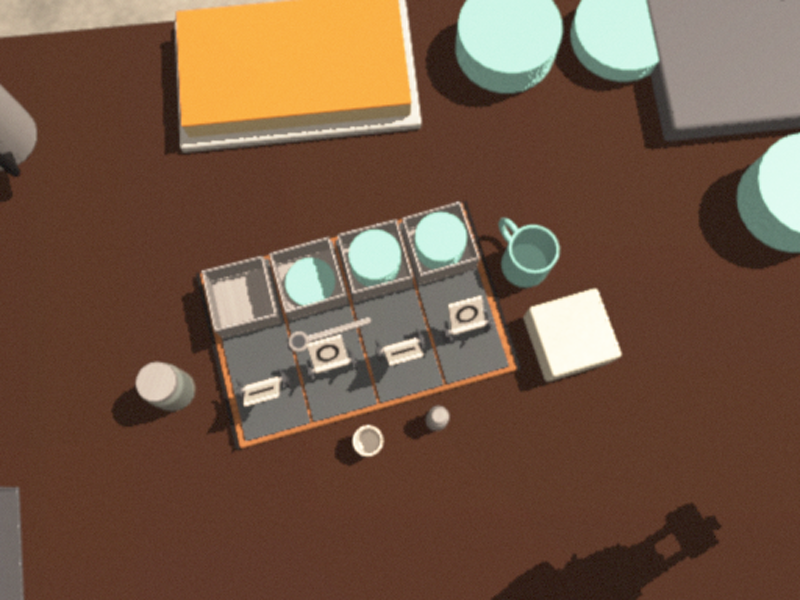

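The scene view matches the top view. From left (+y) to right in the top view (800-px scale), the bays are:

| Bay | Bin | Tag | Tag pixel | Status |
|---|---|---|---|---|
| c | empty | bar | (262,391) | right |
| d | one dish | ring | (328,354) | wrong |
| a | full | bar | (404,351) | wrong |
| b | full | ring | (467,315) | right |

The spoon lies across d and a at about (330,332). The egg cup is at (368,440) and the shaker at (437,418).

```bash
cat > h.py <<'E'
import numpy as np,cv2
from plant import r
from scipy.spatial.transform import Rotation as R
def ray(cam,uv,z):
    p=r.camera_params(cam)
    d=R.from_quat(p["attitude"]).apply([(uv[0]-p["cx"])/p["fx"],(uv[1]-p["cy"])/p["fy"],1])
    return p["position"]+d*(z-p["position"][2])/d[2]
def proj(cam,X):
    p=r.camera_params(cam);c=R.from_quat(p["attitude"]).inv().apply(np.array(X)-p["position"])
    return c[0]/c[2]*p["fx"]+p["cx"],c[1]/c[2]*p["fy"]+p["cy"]
def tags(im,guess):
    hsv=cv2.cvtColor(im,cv2.COLOR_RGB2HSV)
    m=((hsv[...,2]>165)&(hsv[...,1]<70)).astype(np.uint8)
    cs,_=cv2.findContours(m,cv2.RETR_EXTERNAL,cv2.CHAIN_APPROX_NONE)
    out=[]
    for g in guess:
        c=min(cs,key=lambda c:np.hypot(*(np.array(cv2.minAreaRect(c)[0])-g))+(99 if cv2.contourArea(c)<15 else 0))
        out.append(cv2.minAreaRect(c))
    return out
E
python3 - <<'E'
from h import *
im=r.snapshot("top")
g=np.array([(262,391),(328,354),(404,351),(467,315)])*.64
T=tags(im,g)
s=[-1,1,-1,1]
P=np.array([ray("top",t[0],.095) for t in T])
for t,p in zip(T,P):print(t,p.round(4))
# P_i = O + y*(157.5-105i) + s_i*14.6*x ; unknown O,yaw
from scipy.optimize import least_squares
def f(v,full=False):
    x=np.array([np.cos(v[2]),np.sin(v[2])]);y=np.array([-x[1],x[0]])
    return np.concatenate([v[:2]+y*(.1575-.105*i)+s[i]*.0146*x-P[i,:2] for i in range(4)])
q=least_squares(f,[.4,0,0]);v=q.x;print(v,(q.fun*1000).round(1))
x=np.array([np.cos(v[2]),np.sin(v[2])]);y=np.array([-x[1],x[0]])
for i,n in enumerate("cdab"):
    h=v[:2]+y*(.1575-.105*i);print(n,"hinge",h.round(4),"behind",(h+.048*x).round(4),"front",(h-.048*x).round(4))
# orange board rim corners
hsv=cv2.cvtColor(im,cv2.COLOR_RGB2HSV)
m=((hsv[...,0]<15)&(hsv[...,1]>120)&(hsv[...,2]>110)).astype(np.uint8);m[:125]=0
ys,xs=np.nonzero(m);pts=np.c_[xs,ys].astype(np.float32)
W=[]
for c in cv2.boxPoints(cv2.minAreaRect(pts)):
    w=ray("top",c,.012)[:2]-v[:2];W.append([w@x,w@y])
print(np.round(W,3))
for n,c,z in(("cup",(368,440),.045),("shaker",(437,418),.06),("spoonbowl",(299,342),.016),("spoonend",(369,321),.016)):
    w=ray("top",np.array(c)*.64,z)[:2];d=w-v[:2];print(n,w.round(3),np.round([d@x,d@y],3))
big=cv2.resize(im[110:290,130:340],(800,686)[:2] if 0 else (700,600),interpolation=cv2.INTER_CUBIC)
sc=700/210
for i in range(4):
    h=v[:2]+y*(.1575-.105*i)
    for off,z,c in((0,.072,(255,0,0)),(s[i]*.029,.119,(0,255,0)),(-s[i]*0+.048*s[i],.092,(255,255,0))):
        u=proj("top",[*(h+off*x),z]);cv2.circle(big,(int((u[0]-130)*sc),int((u[1]-110)*sc)),4,c,-1)
cv2.imwrite("pics/chk.png",big[...,::-1])
E
```

```text
((167.33018493652344, 249.9056396484375), (13.186612129211426, 26.785306930541992), 74.05460357666016) [0.4945 0.2003 0.095 ]
((212.53848266601562, 221.6923065185547), (28.24072265625, 53.343589782714844), 78.69007110595703) [0.5469 0.0946 0.095 ]
((256.94342041015625, 224.80189514160156), (13.049251556396484, 24.450176239013672), 74.05460357666016) [ 0.5288 -0.0042  0.095 ]
((297.5692138671875, 201.2538299560547), (19.733802795410156, 26.048620223999023), 74.74488067626953) [ 0.5727 -0.1024  0.095 ]
[0.53569952 0.04709003 0.15347613] [ 2.7  0.2 -4.8  6.6  0.5 -2.8  1.5 -4. ]
c hinge [0.5116 0.2027] behind [0.5591 0.2101] front [0.4642 0.1954]
d hinge [0.5277 0.099 ] behind [0.5751 0.1063] front [0.4802 0.0916]
a hinge [ 0.5437 -0.0048] behind [0.5912 0.0025] front [ 0.4963 -0.0121]
b hinge [ 0.5598 -0.1086] behind [ 0.6072 -0.1012] front [ 0.5123 -0.1159]
[[ 0.205  0.237]
 [ 0.218 -0.225]
 [-0.075 -0.218]
 [-0.08   0.22 ]]
cup [0.412 0.058] [-0.121  0.03 ]
shaker [ 0.431 -0.046] [-0.117 -0.076]
spoonbowl [0.575 0.15 ] [0.054 0.096]
spoonend [0.596 0.039] [ 0.058 -0.017]
```

View pics/chk.png

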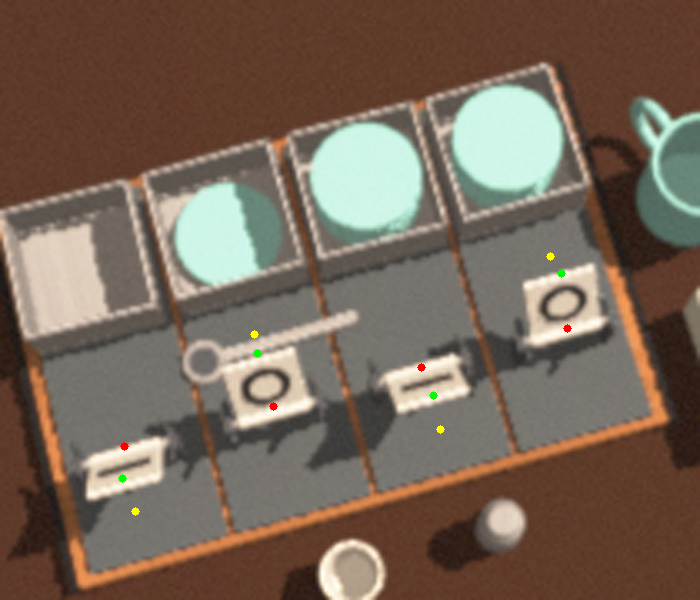

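The overlay fits to about 5 mm. Tag d's mask merged with the spoon, which biased that point. I'll refine the yaw and x from the board's front rim (crop (85,585)–(660,415)) and the three clean tags.

```bash
python3 - <<'E'
from h import *
from scipy.optimize import least_squares
f=lambda a,b:np.array([130+a/3.3333,110+b/3.3333])
A=ray("top",f(82,586),.006)[:2];B=ray("top",f(664,416),.006)[:2]
d=A-B;print("front rim",A,B,np.linalg.norm(d),"yaw",np.arctan2(-d[0],d[1]))
T=tags(r.snapshot("top"),np.array([(262,391),(404,351),(467,315)])*.64)
P=np.array([ray("top",t[0],.095)[:2] for t in T]);k=[.1575,-.0525,-.1575];s=[-1,-1,1]
def g(v):
    x=np.array([np.cos(v[2]),np.sin(v[2])]);y=np.array([-x[1],x[0]])
    return np.concatenate([v[:2]+y*k[i]+s[i]*.0146*x-P[i] for i in range(3)])
q=least_squares(g,[.5,0,.1]);v=q.x;print(v,(q.fun*1e3).round(1))
x=np.array([np.cos(v[2]),np.sin(v[2])]);y=np.array([-x[1],x[0]])
print("rim mid rel",((A+B)/2-v[:2])@x,((A+B)/2-v[:2])@y)
# hinge d from ring centre pixel; independent
w=ray("top",f(265,385),.097)[:2]-v[:2];print("ring d",w@x,w@y)
w=ray("top",f(427,384),.097)[:2]-v[:2];print("bar a",w@x,w@y)
# scene cross-check of edges of tag a (bar centre) 
for n,c in(("ring d",(480,343)),("bar a",(440,293)),("bar c",(547,372))):
    w=ray("scene",np.array(c)*.64,.097)[:2]-v[:2];print(n,w@x,w@y)
s=r.get_state();M=R.from_quat(s["eef_rot"]).as_matrix();print(M.round(3))
print("turn",np.arctan2(M[1,0],M[0,0])-v[2])
for n,yy,o in(("d",.0525,.05),("a",-.0525,-.05)):
    h=v[:2]+y*yy+o*x
    print(n,h,"tool shift",(M.T@(np.array([*h,.2])-s["tool_pos"])).round(4))
E
```

```text
front rim [0.4261923  0.25006909] [ 0.50106482 -0.17782185] 0.4343921584929457 yaw 0.17322662201730446
[0.5339812  0.04920749 0.16117887] [-0.2  2.  -0.8 -0.8  0.9 -1.3]
rim mid rel -0.07154050918360956 -0.0016239566969224978
ring d 0.013022919804721773 0.0514151429568061
bar a -0.015632316735571104 -0.05403187754991978
ring d 0.02162687774378261 0.06029736471106446
bar a -0.0025217964016686647 -0.04579991512146092
bar c -0.011324013953238688 0.16016041646063736
[[ 0.904  0.427 -0.001]
 [ 0.427 -0.904  0.001]
 [-0.    -0.001 -1.   ]]
turn 0.2796784744259935
d [0.57490784 0.10905112] tool shift [ 0.5665 -0.4779  0.0387]
a [ 0.49305456 -0.01063614] tool shift [ 0.4414 -0.4046  0.0386]
```

>>> carry_out --plan '[{"rot": [0, 0, 0.07], "xyz": [0.02, -0.018, 0], "grip": 255}, {"rot": [0, 0, 0.14], "xyz": [0.045, -0.04, 0], "grip": 255}, {"rot": [0, 0, 0.21], "xyz": [0.07, -0.063, 0], "grip": 255}, {"rot": [0, 0, 0.276], "xyz": [0.095, -0.086, 0], "grip": 255}, {"rot": [0, 0, 0.276], "xyz": [0.12, -0.11, 0], "grip": 255}, {"rot": [0, 0, 0.276], "xyz": [0.145, -0.133, 0], "grip": 255}, {"rot": [0, 0, 0.276], "xyz": [0.17, -0.156, 0], "grip": 255}, {"rot": [0, 0, 0.276], "xyz": [0.195, -0.179, 0], "grip": 255}]' --squeeze 5

```text
clock: 0.87
tool_pos: [0.367, -0.3186, 0.2388]
eef_rot: [0.997, 0.082, 0.0, 0.0]
contact_force: [0.4, 0.6, -0.0]
opening: 0.416
finger_force: 0.0
```

```bash
cat > t.py <<'E'
from h import *
import sys
v=[.5340,.0492,.163]
x=np.array([np.cos(v[2]),np.sin(v[2])]);y=np.array([-x[1],x[0]])
s=r.get_state();M=R.from_quat(s["eef_rot"]).as_matrix();w=s["tool_pos"][:2]-v[:2]
print(s["clock"],s["tool_pos"].round(4),"board xy",np.round([w@x,w@y],4),"yaw",np.arctan2(M[1,0],M[0,0]).round(4),"q",s["q"].round(2),s["opening"])
for n,yy,o in(("d",.0525,.05),("a",-.0525,-.05)):
    h=v[:2]+y*yy+o*x
    print(n,"tool shift",(M.T@(np.array([*h,.092])-s["tool_pos"])).round(4))
E
python3 t.py
```

```text
0.8667 [ 0.367  -0.3186  0.2388] board xy [-0.2245 -0.3358] yaw 0.1647 q [ 0.68  0.51 -0.1   1.98  0.08  0.66 -0.87] 0.4162181252902739
d tool shift [ 0.2751 -0.3879  0.1468]
a tool shift [ 0.1749 -0.283   0.1468]
```

>>> carry_out --plan '[{"rot": [0, 0, 0], "xyz": [0.02, -0.033, 0], "grip": 255}, {"rot": [0, 0, 0], "xyz": [0.041, -0.066, 0], "grip": 255}, {"rot": [0, 0, 0], "xyz": [0.062, -0.1, 0], "grip": 255}, {"rot": [0, 0, 0], "xyz": [0.083, -0.134, 0], "grip": 255}, {"rot": [0, 0, 0], "xyz": [0.104, -0.168, 0], "grip": 255}, {"rot": [0, 0, 0], "xyz": [0.125, -0.202, 0], "grip": 255}, {"rot": [0, 0, 0], "xyz": [0.146, -0.236, 0], "grip": 255}, {"rot": [0, 0, 0], "xyz": [0.162, -0.262, 0], "grip": 255}]'

```text
clock: 1.53
tool_pos: [0.4845, -0.0313, 0.2388]
eef_rot: [0.996, 0.084, 0.0, -0.001]
contact_force: [0.9, 0.2, -0.6]
opening: 0.011
finger_force: 0.0
```

>>> carry_out --plan '[{"rot": [0, 0, 0], "xyz": [0.008, -0.016, 0.01], "grip": 255}, {"rot": [0, 0, 0], "xyz": [0.013, -0.021, 0.03], "grip": 255}, {"rot": [0, 0, 0], "xyz": [0.013, -0.021, 0.05], "grip": 255}, {"rot": [0, 0, 0], "xyz": [0.013, -0.021, 0.065], "grip": 255}, {"rot": [0, 0, 0], "xyz": [0.013, -0.021, 0.065], "grip": 255}, {"rot": [0, 0, 0], "xyz": [0.013, -0.021, 0.065], "grip": 255}]'

```text
clock: 2.03
tool_pos: [0.4924, -0.0123, 0.1734]
eef_rot: [0.997, 0.082, -0.001, 0.0]
contact_force: [-0.3, -0.1, 0.3]
opening: 0.008
finger_force: 0.0
```

```bash
python3 t.py; python3 - <<'E'
from h import *
a=r.snapshot("scene")[140:290,150:390];b=r.snapshot("top")[110:310,130:360]
cv2.imwrite("pics/hov.png",np.hstack([cv2.resize(a,(400,300),interpolation=2),cv2.resize(b,(400,300),interpolation=2)])[...,::-1])
E
```

```text
2.0333 [ 0.4924 -0.0123  0.1734] board xy [-0.051  -0.0539] yaw 0.1649 q [-0.04  0.62 -0.04  2.03  0.05  0.49 -1.53] 0.007798482442842221
d tool shift [ 0.1014 -0.1062  0.0812]
a tool shift [ 0.0012 -0.0014  0.0814]
```

View pics/hov.png

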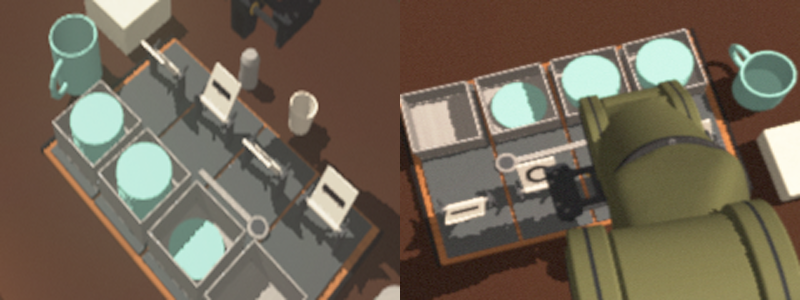

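```bash
python3 - <<'E'
from h import *
p=r.get_state()["tool_pos"]
for n,o,k in(("scene",(150,140),(400/240,2)),("top",(130,110),(400/230,1.5))):
    for nm,X in(("tcp",p),("tcp+6cm",p+[0,0,.06]),("hinge a",[.5425,-.0026,.072]),("edge a",[.514,-.0073,.119])):
        u=proj(n,X);print(n,nm,np.round([(u[0]-o[0])*k[0],(u[1]-o[1])*k[1]]))
im=r.snapshot("scene")[50:290,130:450]
cv2.imwrite("pics/hov2.png",cv2.resize(im,(800,600),interpolation=2)[...,::-1])
E
```

```text
scene tcp [241.  29.]
scene tcp+6cm [245.  -7.]
scene hinge a [214. 105.]
scene edge a [229.  69.]
top tcp [231. 186.]
top tcp+6cm [232. 179.]
top hinge a [218. 166.]
top edge a [225. 179.]
```

View pics/hov2.png

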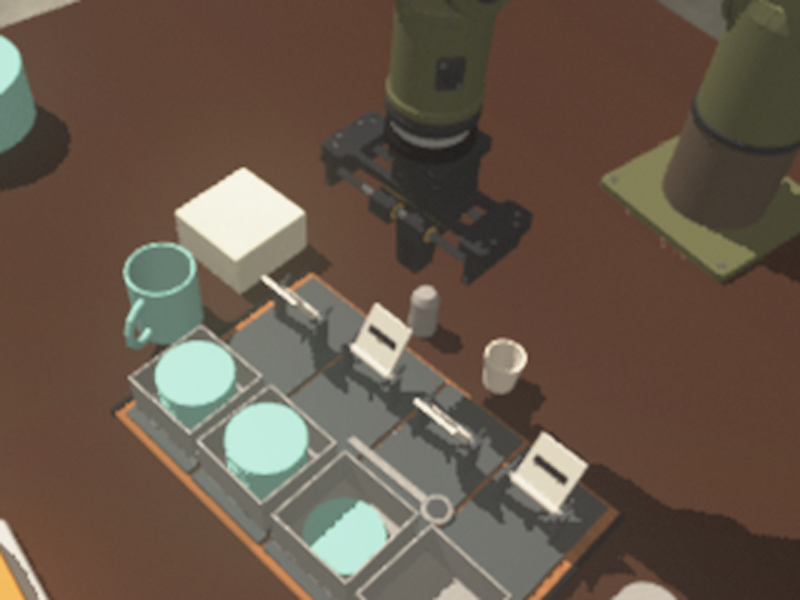

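The fingertip shows at (415,265), where it should project. Tag a's edge is at (393,322), within a few mm of the model. Next I lower in front of tag a and push.

>>> carry_out --plan '[{"rot": [0, 0, 0], "xyz": [0, -0.001, 0.02], "grip": 255}, {"rot": [0, 0, 0], "xyz": [0, -0.001, 0.045], "grip": 255}, {"rot": [0, 0, 0], "xyz": [0, -0.001, 0.065], "grip": 255}, {"rot": [0, 0, 0], "xyz": [0, -0.001, 0.081], "grip": 255}, {"rot": [0, 0, 0], "xyz": [0, -0.001, 0.081], "grip": 255}, {"rot": [0, 0, 0], "xyz": [0.006, -0.001, 0.081], "grip": 255}, {"rot": [0, 0, 0], "xyz": [0.012, -0.001, 0.081], "grip": 255}, {"rot": [0, 0, 0], "xyz": [0.018, -0.001, 0.081], "grip": 255}]'

```text
clock: 2.85
tool_pos: [0.5123, -0.0083, 0.0942]
eef_rot: [0.997, 0.082, 0.002, 0.0]
contact_force: [0.3, -0.1, 0.8]
opening: 0.007
finger_force: 0.1
```

>>> carry_out --plan '[{"rot": [0, 0, 0], "xyz": [0.005, 0, 0], "grip": 255}, {"rot": [0, 0, 0], "xyz": [0.01, 0, 0], "grip": 255}, {"rot": [0, 0, 0], "xyz": [0.015, 0, 0], "grip": 255}, {"rot": [0, 0, 0], "xyz": [0.02, 0, 0], "grip": 255}, {"rot": [0, 0, 0], "xyz": [0.025, 0, 0], "grip": 255}, {"rot": [0, 0, 0], "xyz": [0.03, 0, 0], "grip": 255}, {"rot": [0, 0, 0], "xyz": [0.035, 0, 0], "grip": 255}, {"rot": [0, 0, 0], "xyz": [0.035, 0, 0], "grip": 255}]'

```text
clock: 3.52
tool_pos: [0.5463, -0.0023, 0.0927]
eef_rot: [0.997, 0.082, 0.001, -0.0]
contact_force: [-0.2, -0.3, -0.0]
opening: 0.004
finger_force: 0.0
```

```bash
python3 t.py; python3 - <<'E'
from h import *
print(r.get_state()["contact_force"])
im=r.snapshot("scene")[130:290,180:393]
cv2.imwrite("pics/push.png",cv2.resize(im,(800,600),interpolation=2)[...,::-1])
E
```

```text
3.5167 [ 0.5463 -0.0023  0.0927] board xy [ 0.0038 -0.0528] yaw 0.165 q [-0.06  0.81 -0.03  1.93  0.06  0.41 -1.54] 0.0037246531572001623
d tool shift [ 0.0464 -0.1053  0.0008]
a tool shift [-0.0538 -0.0005  0.0006]
[-0.19922412 -0.28538434 -0.01909609]
```

View pics/push.png

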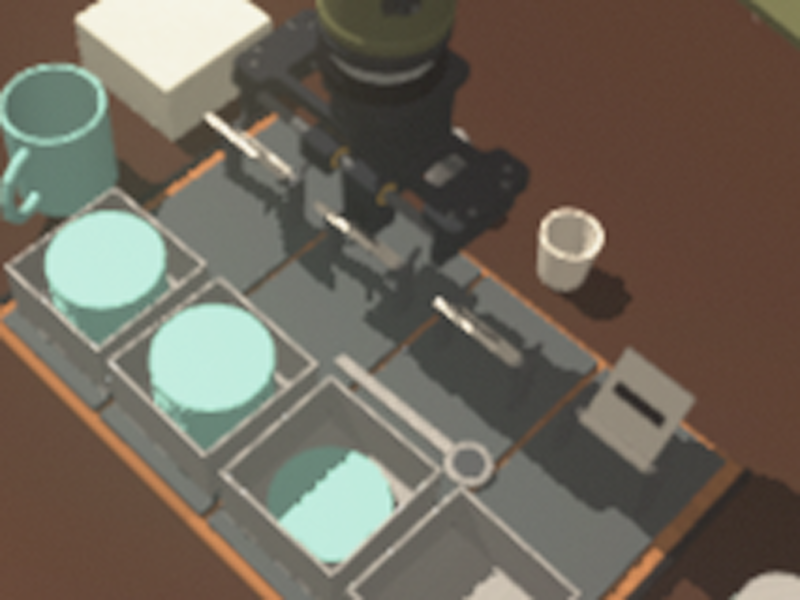

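Tag a now lies edge-on at (355,235), leaning towards its bin like b and d. Next I lift and go behind tag d.

>>> carry_out --plan '[{"rot": [0, 0, 0], "xyz": [0, 0, -0.02], "grip": 255}, {"rot": [0, 0, 0], "xyz": [0, 0, -0.05], "grip": 255}, {"rot": [0, 0, 0], "xyz": [0, 0, -0.08], "grip": 255}, {"rot": [0, 0, 0], "xyz": [0.01, -0.02, -0.085], "grip": 255}, {"rot": [0, 0, 0], "xyz": [0.022, -0.045, -0.085], "grip": 255}, {"rot": [0, 0, 0], "xyz": [0.034, -0.07, -0.085], "grip": 255}, {"rot": [0, 0, 0], "xyz": [0.045, -0.095, -0.085], "grip": 255}, {"rot": [0, 0, 0], "xyz": [0.051, -0.105, -0.085], "grip": 255}]'

```text
clock: 4.23
tool_pos: [0.578, 0.1143, 0.1777]
eef_rot: [0.996, 0.085, 0.0, -0.002]
contact_force: [-1.1, 1.1, -0.6]
opening: 0.003
finger_force: 0.0
```

>>> carry_out --plan '[{"rot": [0, 0, 0], "xyz": [0, 0, 0], "grip": 255}, {"rot": [0, 0, 0], "xyz": [0, 0, 0], "grip": 255}]'

```text
clock: 4.4
tool_pos: [0.5776, 0.1083, 0.1774]
eef_rot: [0.997, 0.082, -0.001, 0.001]
contact_force: [-1.1, -0.6, 0.0]
opening: 0.007
finger_force: 0.0
```

```bash
python3 t.py; python3 - <<'E'
from h import *
im=r.snapshot("scene")[130:290,180:393]
cv2.imwrite("pics/d.png",cv2.resize(im,(800,600),interpolation=2)[...,::-1])
E
```

```text
4.4 [0.5776 0.1083 0.1774] board xy [0.0526 0.0512] yaw 0.165 q [-0.26  0.72 -0.02  1.75  0.02  0.68 -1.69] 0.006957476337449529
d tool shift [-0.0025 -0.0014  0.0854]
a tool shift [-0.1027  0.1034  0.0856]
```

View pics/d.png

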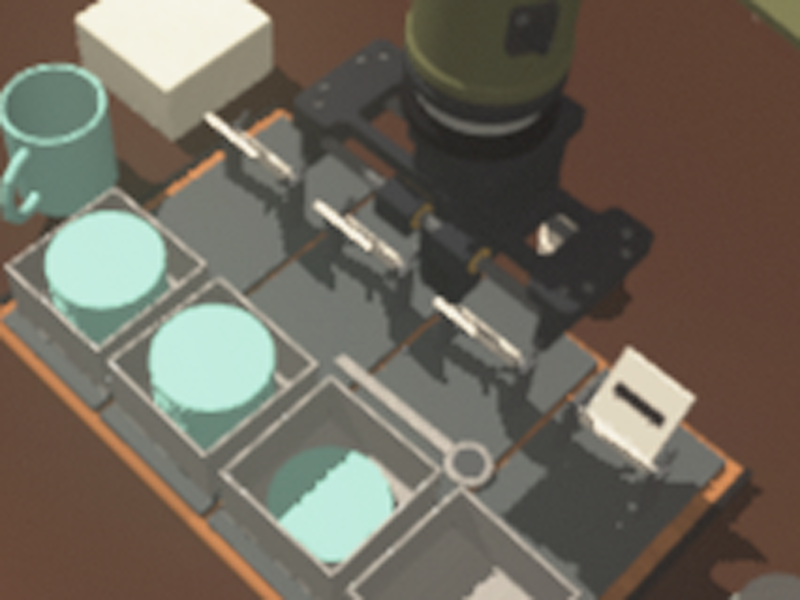

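Tag a lies on its ring stop, a clean edge-on line from (315,205) to (400,265). The fingertip at (450,285), z 0.177, hangs beyond tag d's edge at (478,330). Next I lower it and push towards the robot.

>>> carry_out --plan '[{"rot": [0, 0, 0], "xyz": [0.002, -0.001, 0.02], "grip": 255}, {"rot": [0, 0, 0], "xyz": [0.002, -0.001, 0.04], "grip": 255}, {"rot": [0, 0, 0], "xyz": [0.002, -0.001, 0.06], "grip": 255}, {"rot": [0, 0, 0], "xyz": [0.002, -0.001, 0.075], "grip": 255}, {"rot": [0, 0, 0], "xyz": [0.002, -0.001, 0.085], "grip": 255}, {"rot": [0, 0, 0], "xyz": [0.002, -0.001, 0.085], "grip": 255}, {"rot": [0, 0, 0], "xyz": [-0.005, -0.001, 0.085], "grip": 255}, {"rot": [0, 0, 0], "xyz": [-0.01, -0.001, 0.085], "grip": 255}]'

```text
clock: 5.12
tool_pos: [0.5679, 0.1077, 0.0935]
eef_rot: [0.997, 0.082, 0.0, 0.0]
contact_force: [-0.6, -0.1, -0.1]
opening: 0.007
finger_force: 0.0
```

>>> carry_out --plan '[{"rot": [0, 0, 0], "xyz": [-0.006, 0, 0], "grip": 255}, {"rot": [0, 0, 0], "xyz": [-0.012, 0, 0], "grip": 255}, {"rot": [0, 0, 0], "xyz": [-0.018, 0, 0], "grip": 255}, {"rot": [0, 0, 0], "xyz": [-0.024, 0, 0], "grip": 255}, {"rot": [0, 0, 0], "xyz": [-0.03, 0, 0], "grip": 255}, {"rot": [0, 0, 0], "xyz": [-0.036, 0, 0], "grip": 255}, {"rot": [0, 0, 0], "xyz": [-0.042, 0, 0], "grip": 255}, {"rot": [0, 0, 0], "xyz": [-0.042, 0, 0], "grip": 255}]'

```text
clock: 5.78
tool_pos: [0.5248, 0.1014, 0.0926]
eef_rot: [0.997, 0.082, -0.001, 0.0]
contact_force: [0.3, 0.0, -0.5]
opening: 0.004
finger_force: 0.0
```

>>> carry_out --plan '[{"rot": [0, 0, 0], "xyz": [0, 0, 0], "grip": 255}, {"rot": [0, 0, 0], "xyz": [0, 0, -0.025], "grip": 255}, {"rot": [0, 0, 0], "xyz": [0, 0, -0.06], "grip": 255}, {"rot": [0, 0, 0], "xyz": [0, 0, -0.095], "grip": 255}, {"rot": [0, 0, 0], "xyz": [0, 0, -0.13], "grip": 255}, {"rot": [0, 0, 0], "xyz": [0, 0, -0.13], "grip": 255}, {"rot": [0, 0, 0], "xyz": [0, 0, -0.13], "grip": 255}]'

```text
clock: 6.37
tool_pos: [0.5283, 0.1021, 0.2246]
eef_rot: [0.997, 0.082, 0.003, -0.0]
contact_force: [0.1, 0.9, -0.8]
opening: 0.004
finger_force: 0.0
```

```bash
python3 t.py; python3 - <<'E'
from h import *
im=r.snapshot("scene")[130:290,180:393]
cv2.imwrite("pics/end.png",cv2.resize(im,(800,600),interpolation=2)[...,::-1])
E
```

```text
6.3667 [0.5283 0.1021 0.2246] board xy [0.003  0.0532] yaw 0.1647 q [-0.27  0.59 -0.02  1.86  0.01  0.69 -1.7 ] 0.004414970220520842
d tool shift [0.0463 0.0008 0.1329]
a tool shift [-0.0538  0.1056  0.1323]
```

View pics/end.png

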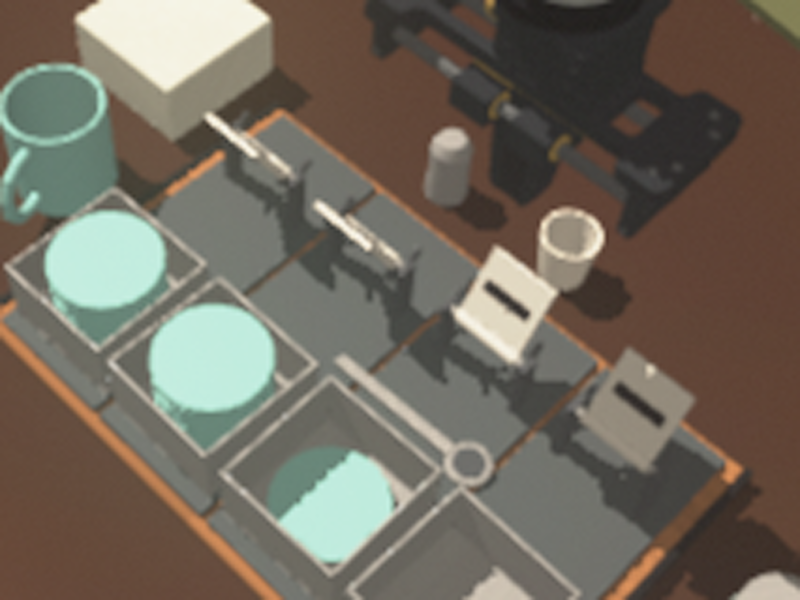

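Tags d (505,305) and c (635,410) now show the bar. Tags a and b lean towards their full bins, nothing else has moved, and the gripper is clear.

```bash
python3 -c "
from plant import r
print(r.finish_job())"
```

```text
the job is handed in; nothing more can be done
None
```

I pushed over only the two wrong tags: a now shows the ring and d the bar, while b and c were left as they were. In the last picture nothing else had moved, and I handed the job in at about 6.4 s; no verdict came back.

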